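# Set the blue-capped standards in their cooling dishes

### The job

Stand each of the three blue-capped bottles upright on the floor of the cooling dish of its own size: first the large bottle in the large dish (it takes longest to cool), then the medium one in the medium dish, then the small one in the small dish. They are glass: lower each one gently all the way down, do not drop it in. Leave the red-capped bottles where they stand, and let go of everything at the end.

Things in the scene. Friction and masses are not known exactly. Their poses are not given: they have to be found in the camera images.
- blue_large_center (a point): The large blue-capped bottle: upright amber glass bottle, 54 mm across the straight body (which goes up to 82 mm), 120 mm tall in all, blue screw cap 38 mm across on top. Loose, free-standing. The point is on its axis half-way up, 60 mm above its underside; z axis up along the bottle.
- blue_medium_center (a point): The medium blue-capped bottle: upright amber glass bottle, 42 mm across the straight body (which goes up to 68 mm), 100 mm tall in all, blue screw cap 29 mm across on top. Loose, free-standing. The point is on its axis half-way up, 50 mm above its underside; z axis up along the bottle.
- blue_small_center (a point): The small blue-capped bottle: upright amber glass bottle, 30 mm across the straight body (which goes up to 54 mm), 80 mm tall in all, blue screw cap 21 mm across on top. Loose, free-standing. The point is on its axis half-way up, 40 mm above its underside; z axis up along the bottle.
- dish_large: The large cooling dish: round shallow aluminium dish with a black rubber floor, fixed to the bench, outside 84 mm across, inside 72 mm across, rim 18 mm above the bench, inner floor 6 mm above the bench. Origin: centre of its underside, on the bench; z up. It is the dish for the large (54 mm wide) blue-capped bottle.
- dish_medium: The medium cooling dish: round shallow aluminium dish with a black rubber floor, fixed to the bench, outside 72 mm across, inside 60 mm across, rim 18 mm above the bench, inner floor 6 mm above the bench. Origin: centre of its underside, on the bench; z up. It is the dish for the medium (42 mm wide) blue-capped bottle.
- dish_small: The small cooling dish: round shallow aluminium dish with a black rubber floor, fixed to the bench, outside 60 mm across, inside 48 mm across, rim 18 mm above the bench, inner floor 6 mm above the bench. Origin: centre of its underside, on the bench; z up. It is the dish for the small (30 mm wide) blue-capped bottle.
- red_a_center (a point): A bystander: amber glass bottle with a RED cap, 42 mm across, 100 mm tall, loose. To be left where it stands. The point is on its axis half-way up, 50 mm above its underside; z axis up.
- red_b_center (a point): A bystander: amber glass bottle with a RED cap, 30 mm across, 80 mm tall, loose. To be left where it stands. The point is on its axis half-way up, 40 mm above its underside; z axis up.
Things that resemble listed ones, but are neither listed nor needed, are in the scene too. Leave any purple look-alike of the part that bears blue_medium_center alone.

How it is judged:
By the outcome, as a careful person would: the job done as asked, in the order asked, and still so for the second after the job is handed in, with the robot touching nothing.
It also fails if it takes over 102 s, if anything falls off the work surface, if the arm or the gripper's body presses on something with over 40 N, if the wrist force passes 120 N, or if a joint passes its speed limit or range.

### The arm

A 6-joint arm with a two-finger parallel gripper is mounted at the origin on the work surface. World frame = base frame: x ahead of the robot, y to its left, z up, the work surface at z = 0. Lengths are in m, angles in rad, forces in N, time in s.
With the tool pointing down it reaches from about 0.3 to 0.825 m from the base axis. Payload 5.4 kg.
Tool frame: the origin (TCP) lies on the centre line of the jaws, within the pads' length; the fingertips stand 22 mm ahead of it and the grasp point (between the pads) lies 3 mm ahead of it; z points along the fingers, x is the direction in which the jaws open and shut, and the axes are right-handed (so a half turn about z gives the same grasp; the last joint's range is limited). The gripper opens to 92 mm and grips with 3 to 60 N. Pads are 20 mm wide; open, the fingers measure 128 mm over their backs; the gripper's body (75 mm by 189 mm) begins 69 mm behind the grasp point.
Start: joints at [1.011, 0.158, 1.597, -0, 1.386, -0.21], TCP at [0.197, 0.54, 0.237] pointing down, gripper open.
Joint ranges: [-2.91, 2.91], [-0.94, 2.29], [0.18, 2.7], [-1.29, 4.43], [0.17, 2.64], [-3, 3]. Speed limits (rad/s): [2.57, 2.57, 3.14, 3.14, 3.14, 3.14].

### API

Orientations are given as a unit quaternion [w, x, y, z].
In Python, from rig import robot gives the robot as it stands.
- The arm moves only by the tool send_rows, never from a script. Its argument "steps" is text: rows parted by semicolons, each of 5 numbers parted by spaces: the closure, from 0 (fully open) to 1 (shut), then the shift along the tool's x, y, z in m, then the turn about the tool's z in degrees. A call has exactly 8 rows; each row is the pose to reach, as a shift and turn from the pose commanded when the call began, along the tool's axes at that moment; what a row does not reach only later rows make up. A row lasts 1/10 s, in which the tool goes at most 50 mm and 8.59 degrees, less where a joint would pass 70% of its speed; a pose out of reach is approached as far as the arm can. A call with a gripper value outside its range is refused whole. The fingers move at their own pace and stop on an object; the grip force is fixed at half the most. Time passes only in rows, so rows that repeat a pose let the fingers close, or fill a call up. It gives the time, the measured TCP pose, the force and the opening at its end, in the units of the state.
- robot.get_state(): the state, without advancing time (a new reading comes with each control period).
- robot.read_camera(name): name is "scene" or "top" or "wrist"; returns the picture (400x640x3 uint8, red, green, blue); there is no depth.
- robot.camera_params(name): a dict with "camera_matrix" (3x3 intrinsics, pixels), "distortion" ([k1, k2, p1, p2, k3] as OpenCV has them; the pictures are not rectified), "rvec" (rotation vector, rad) and "tvec" (3), from world to camera coordinates, as OpenCV has them; the wrist camera has in their place "tool_from_camera" (4x4, takes a point from camera to tool coordinates, whose origin is the TCP and whose axes are the tool frame's). Camera axes: x right, y down, z forward; pixel columns grow to the right and rows downward; lengths in m; the calibration is good to about 2 mm. A picture is of the moment at which its call begins: read the wrist's pose just before it. camera_params takes no time and is no camera call.
- robot.hand_in(): hands the job in, once; it reports no verdict.
The state is a dict: "clock": time; "joint_pos": joint angles; "joint_velocities": joint speeds; "joint_efforts": joint torques, N m; "tool_pos": TCP position; "tool_rot": TCP orientation; "contact_force": force on the tool from outside, world axes, zero at the start; "torque": the same for the moment, N m; "grip_width": finger opening in m.
Only numpy, scipy, OpenCV 4.12 (cv2) and the standard library are available. Lean on these libraries where they do the work, as an engineer would, in place of code of your own. Each camera call takes 0.05 s, during which the arm holds its last target. There are 200 camera calls.

## Working session

There is one attempt and no reset: what is moved stays moved. The work goes in short steps, Python scripts to look and compute and a tool call to move; the robot and the scene stay as the last step left them, time stands still between calls to the robot, and variables do not carry over. Pictures are saved under pics/ and viewed, about 12 in all and at most 16, crops included, and the job is handed in when it is done.

Besides the shell and the picture viewer there is one more tool, called as a command line: name --argument value ..., lists and objects as JSON in quotes. send_rows: Moves the arm, as the interface text tells. Its arguments: {"type":"object","properties":{"steps":{"type":"string"}},"required":["steps"]}

```bash
mkdir -p pics
cat > h.py <<'E'
from rig import robot
import numpy as np, cv2
def save(n,img): cv2.imwrite('pics/'+n,img[:,:,::-1])
E
python3 - <<'E'
from h import *
s=robot.get_state(); print(s)
for c in('top','scene'):
    save(c+'1.png',robot.read_camera(c)); print(c,robot.camera_params(c))
print(robot.camera_params('wrist'))
E
```

```text
{'clock': 0.0, 'joint_pos': array([ 1.01093714e+00,  1.59028032e-01,  1.59821463e+00,  1.09323678e-05,
        1.38619369e+00, -2.10089988e-01]), 'joint_velocities': array([ 7.40506114e-04, -6.65232746e-04, -2.49335535e-05, -7.76373156e-05,
        2.35687125e-05,  4.25046574e-04]), 'joint_efforts': array([ 4.13710140e-04, -3.85576594e+01, -3.22105157e+01,  7.01681944e-02,
        3.78756307e-02, -2.00587074e-04]), 'tool_pos': array([0.19673911, 0.53967996, 0.23563951]), 'tool_rot': array([ 3.54395875e-04,  8.19353935e-01,  5.73287257e-01, -8.51018278e-04]), 'contact_force': array([-0.39508949,  0.24427416,  0.66857425]), 'torque': array([0.01318357, 0.01845284, 0.01068314]), 'grip_width': 0.09169661970547278}
top {'camera_matrix': array([[422.45514195,   0.        , 313.54057575],
       [  0.        , 422.45514195, 200.04860495],
       [  0.        ,   0.        ,   1.        ]]), 'distortion': array([-0.04977976,  0.        ,  0.        ,  0.        ,  0.        ]), 'rvec': array([ 2.19565517, -2.16060558,  0.09130134]), 'tvec': array([-0.00113016,  0.53772452,  0.8386014 ])}
sce
[... 293 characters left out ...]
73606, -0.33204664]), 'tvec': array([-0.43225944, -0.14196001,  1.38044677])}
{'camera_matrix': array([[285.29699671,   0.        , 317.70507849],
       [  0.        , 285.29699671, 198.29846803],
       [  0.        ,   0.        ,   1.        ]]), 'distortion': array([-0.03411253,  0.        ,  0.        ,  0.        ,  0.        ]), 'tool_from_camera': array([[ 9.99998729e-01, -1.16880973e-03, -1.08456692e-03,
         4.70348434e-04],
       [ 1.42271163e-03,  9.61171847e-01,  2.75946836e-01,
        -7.82721114e-02],
       [ 7.19925839e-04, -2.75948029e-01,  9.61172288e-01,
        -1.47593479e-01],
       [ 0.00000000e+00,  0.00000000e+00,  0.00000000e+00,
         1.00000000e+00]])}
```

View pics/top1.png

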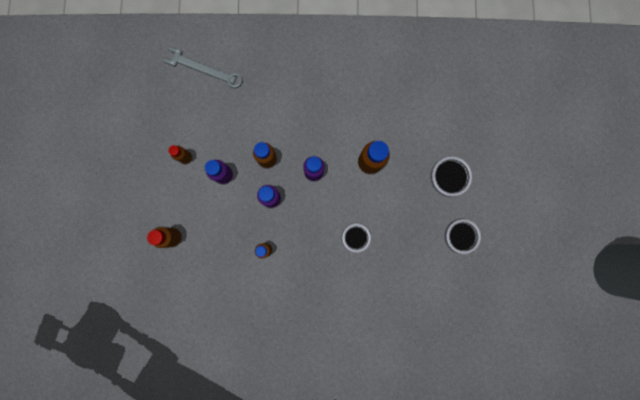

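View pics/scene1.png

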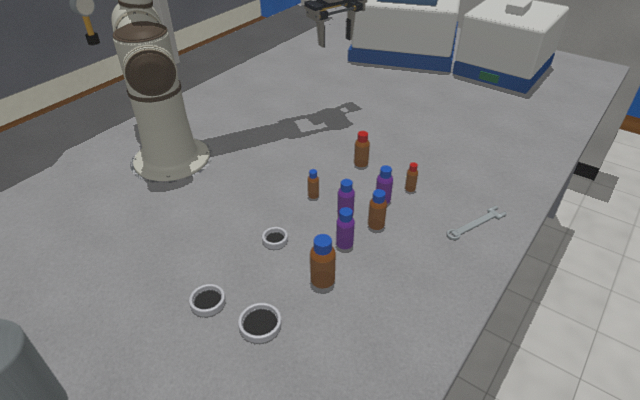

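Top view. There are six blue caps. The bodies at about (375,155), (264,153) and (263,250) are amber, in large, medium and small sizes. The bodies at (219,172), (270,196) and (314,168) are purple look-alikes. The red caps are at (176,150) and (157,237). The dishes are at (451,176) large, (463,237) medium and (356,238) small. I'll confirm with a crop and measure positions.

```bash
cat >> h.py <<'E'
P={c:robot.camera_params(c) for c in('top','scene','wrist')}
def ext(c,s=None):
    p=P[c]
    if c!='wrist': return cv2.Rodrigues(p['rvec'])[0],p['tvec']
    from scipy.spatial.transform import Rotation as Ro
    w,x,y,z=s['tool_rot']; T=np.eye(4); T[:3,:3]=Ro.from_quat([x,y,z,w]).as_matrix(); T[:3,3]=s['tool_pos']
    M=np.linalg.inv(T@p['tool_from_camera']); return M[:3,:3],M[:3,3]
def back(c,uv,z,s=None):
    "pixels -> world points on plane z"
    R,t=ext(c,s); p=P[c]
    n=cv2.undistortPoints(np.array(uv,float).reshape(-1,1,2),p['camera_matrix'],p['distortion'])[:,0]
    d=np.c_[n,np.ones(len(n))]@R; o=-R.T@t
    return o+d*((z-o[2])/d[:,2])[:,None]
def blobs(m,amin=15):
    n,l,st,ce=cv2.connectedComponentsWithStats(m.astype(np.uint8))
    return [(st[i,4],ce[i]) for i in range(1,n) if st[i,4]>=amin]
def masks(im):
    h=cv2.cvtColor(im,cv2.COLOR_RGB2HSV).astype(int); H,S,V=h[...,0],h[...,1],h[...,2]
    return dict(blue=(abs(H-110)<9)&(S>150)&(V>90),red=((H<4)|(H>174))&(S>180)&(V>120),purple=(H>120)&(H<140)&(S>100),
      amber=(H>7)&(H<20)&(S>120))
E
python3 - <<'E'
from h import *
im=cv2.imread('pics/top1.png')[:,:,::-1]
c=im[120:270,130:500]; cv2.imwrite('pics/crop1.png',cv2.resize(c,None,fx=2.1,fy=2.1,interpolation=cv2.INTER_CUBIC)[:,:,::-1])
m=masks(im)
for k in m:
    for a,ce in blobs(m[k]): print(k,a,ce.round(1),[back('top',[ce],z)[0,:2].round(3).tolist() for z in(.12,.1,.08)])
g=im.astype(int).max(2); 
for a,ce in blobs((g<45)&(np.arange(640)[None]<550)&(np.arange(400)[:,None]<290),100): print('dark',a,ce.round(1),back('top',[ce],.006)[0].round(4))
for a,ce in blobs((g>130)&(np.arange(400)[:,None]>120),60): print('bright',a,ce.round(1),back('top',[ce],.018)[0].round(4))
E
```

```text
blue 316 [378.3 150.4] [[0.622, -0.109], [0.627, -0.113], [0.631, -0.116]]
blue 175 [261.2 149.4] [[0.621, 0.105], [0.625, 0.107], [0.629, 0.11]]
blue 188 [313.3 163.9] [[0.596, 0.009], [0.599, 0.009], [0.602, 0.009]]
blue 179 [212.1 167. ] [[0.587, 0.194], [0.59, 0.199], [0.593, 0.203]]
blue 190 [265.6 193.4] [[0.54, 0.094], [0.542, 0.097], [0.544, 0.099]]
blue 85 [260.5 250.7] [[0.437, 0.101], [0.436, 0.103], [0.435, 0.106]]
red 68 [173.1 150. ] [[0.618, 0.267], [0.622, 0.274], [0.626, 0.281]]
red 162 [154.4 237.1] [[0.458, 0.294], [0.457, 0.302], [0.457, 0.309]]
purple 200 [313.8 172.1] [[0.58, 0.008], [0.584, 0.008], [0.587, 0.008]]
purple 276 [222.3 173.7] [[0.575, 0.174], [0.578, 0.179], [0.581, 0.183]]
purple 193 [271.6 198.3] [[0.531, 0.083], [0.533, 0.085], [0.535, 0.087]]
amber 342 [369.3 162.2] [[0.6, -0.093], [0.604, -0.096], [0.607, -0.098]]
amber 201 [267.3 159.1] [[0.603, 0.093], [0.607, 0.095], [0.61, 0.098]]
amber 164 [183.3 155.8] [[0.607, 0.247], [0.611, 0.254], [0.614, 0.26]]
amber 320 [169.5 236.8] [[0.459, 0.266], [0.458, 0.273], [0.458, 0.28]]
amber 63 [267.3 249.1] [[0.44, 0.089], [0.439, 0.091], [0.439, 0.093]]
dark 118 [366.3 166.7] [ 0.611  -0.1019  0.006 ]
dark 738 [450.7 176.3] [ 0.5938 -0.2796  0.006 ]
dark 509 [462.1 236.3] [ 0.4684 -0.3023  0.006 ]
dark 180 [174.7 236.3] [0.4589 0.2945 0.006 ]
dark 335 [355.6 237.5] [ 0.463  -0.0805  0.006 ]
bright 283 [378.4 150.1] [ 0.6442 -0.1253  0.018 ]
bright 158 [260.7 149.1] [0.6423 0.1188 0.018 ]
bright 66 [172.8 149.9] [0.6381 0.3023 0.018 ]
bright 160 [313.4 163.5] [0.6138 0.0091 0.018 ]
bright 278 [452.9 175.7] [ 0.5933 -0.2804  0.018 ]
bright 161 [211.6 167. ] [0.6034 0.2196 0.018 ]
bright 168 [265.4 193.4] [0.5501 0.1066 0.018 ]
bright 232 [464.4 236.3] [ 0.4685 -0.3028  0.018 ]
bright 215 [356.4 237.9] [ 0.4622 -0.0809  0.018 ]
bright 157 [153.8 237.2] [0.4563 0.3337 0.018 ]
bright 76 [260.4 251. ] [0.4324 0.1139 0.018 ]
```

View pics/crop1.png

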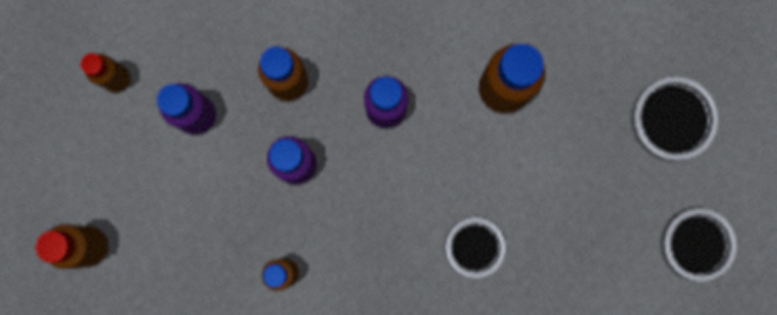

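Crop confirms it. The amber bodies under blue caps are the large (378,150), medium (261,149) and small (260,251) bottles, and the other three blue caps sit on purple bodies. I'll move above the large bottle first.

```bash
cat >> h.py <<'E'
def go(x,y,z,yaw=None):
    "shift in tool axes (mm) and turn (deg) to put the TCP at x,y,z"
    from scipy.spatial.transform import Rotation as Ro
    s=robot.get_state(); w,a,b,c=s['tool_rot']; R=Ro.from_quat([a,b,c,w]).as_matrix()
    y0=np.degrees(np.arctan2(R[1,0],R[0,0])); d=R.T@(np.array([x,y,z])-s['tool_pos'])
    t=0 if yaw is None else (y0-yaw+180)%360-180
    print('t',round(s['clock'],2),'pos',s['tool_pos'].round(4),'yaw',y0.round(1),'shift mm',(d*1e3).round(1),'turn',round(t,1),'j',s['joint_pos'].round(2),'F',s['contact_force'].round(1),'w',s['grip_width'].round(4))
E
python3 -c "
from h import *
go(.622,-.110,.236)"
```

```text
Traceback (most recent call last):
  File "h.py", line 30, in go
    print('t',round(s['clock'],2),'pos',s['tool_pos'].round(4),'yaw',y0.round(1),'shift mm',(d*1e3).round(1),'turn',round(t,1),'j',s['joint_pos'].round(2),'F',s['contact_force'].round(1),'w',s['grip_width'].round(4))
                                                                                                                                                                                               ^^^^^^^^^^^^^^^^^^^^^
AttributeError: 'float' object has no attribute 'round'
```

```bash
sed -i "s/s\['grip_width'\].round(4)/round(s['grip_width'],4)/" h.py
python3 -c "
from h import *
go(.622,-.110,.236)"
```

```text
t 0.1 pos [0.1968 0.5397 0.2357] yaw 70.0 shift mm [-4.647e+02  6.221e+02  3.000e-01] turn 0 j [ 1.01  0.16  1.6   0.    1.39 -0.21] F [ 0.4 -0.2 -0.1] w 0.0916
```

send_rows --steps "0 -0.025 0.034 0 0;0 -0.053 0.071 0 0;0 -0.082 0.110 0 0;0 -0.111 0.149 0 0;0 -0.140 0.188 0 0;0 -0.169 0.227 0 0;0 -0.198 0.266 0 0;0 -0.227 0.305 0 0"

```text
clock: 0.9
tool_pos: [0.4063, 0.2206, 0.2364]
tool_rot: [-0.0, 0.819, 0.573, -0.0]
contact_force: [0.9, -0.0, -0.3]
grip_width: 0.0919
```

send_rows --steps "0 -0.029 0.039 0 0;0 -0.058 0.078 0 0;0 -0.087 0.117 0 0;0 -0.116 0.156 0 0;0 -0.145 0.195 0 0;0 -0.174 0.234 0 0;0 -0.203 0.273 0 0;0 -0.230 0.309 0 0"

```text
clock: 1.7
tool_pos: [0.6179, -0.1016, 0.2359]
tool_rot: [-0.0, 0.82, 0.573, -0.0]
contact_force: [-0.1, 0.1, -0.5]
grip_width: 0.0917
```

Run:
```python
from h import *
s=robot.get_state(); im=robot.read_camera('wrist'); save('w1.png',im)
m=masks(im)
for k in('blue','amber'):
    for a,ce in blobs(m[k],60): print(k,a,ce.round(1),back('wrist',[ce],.12,s)[0].round(4))
go(.622,-.110,.236)
```

```text
blue 763 [490.8  47.7] [0.5409 0.0839 0.12  ]
blue 685 [603.1  63. ] [0.5856 0.1783 0.12  ]
blue 618 [517.6 130.6] [0.6179 0.0936 0.12  ]
blue 623 [415.  139.8] [0.5939 0.0019 0.12  ]
blue 596 [304.4 204.5] [ 0.6168 -0.1147  0.12  ]
amber 265 [633.6  78.3] [0.6078 0.2051 0.12  ]
amber 173 [495.3 117.6] [0.5994 0.076  0.12  ]
amber 556 [311.9 185.2] [ 0.6013 -0.1013  0.12  ]
t 1.75 pos [ 0.62   -0.1075  0.2351] yaw 69.7 shift mm [-1.6  2.8 -0.9] turn 0 j [-0.36  0.3   1.44 -0.    1.41 -1.58] F [-3.  -4.9 -1.1] w 0.0921
```

View pics/w1.png

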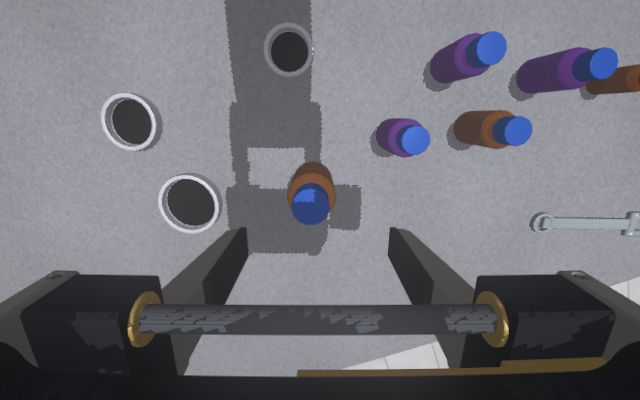

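The large bottle is amber with its cap at (310,204), between the fingers. The arm was still settling in that frame, so I'll refit the cap with a silhouette model in a settled one.

```bash
cat >> h.py <<'E'
from scipy.optimize import least_squares
def capmask(im,thr=60):
    h=cv2.cvtColor(im,cv2.COLOR_RGB2HSV).astype(int); return (abs(h[...,0]-111)<10)&(h[...,1]>130)&(h[...,2]>thr)
def capfit(c,im,near,H,r,hc,s=None,lo=60):
    "cap axis xy by matching silhouette box+centroid of a cylinder cap top at H, radius r, height hc"
    R,t=ext(c,s); a=np.linspace(0,2*np.pi,60)
    b=min(blobs(capmask(im,lo),30),key=lambda q:np.hypot(*(q[1]-near)))
    n,l=cv2.connectedComponents(capmask(im,lo).astype(np.uint8)); 
    lab=l==np.bincount(l[capmask(im,lo)&(np.hypot(*(np.indices(l.shape)[::-1]-b[1][:,None,None]))<6)]).argmax()
    v,u=np.nonzero(lab)
    def cen(xy):
        p=np.concatenate([np.c_[xy[0]+r*np.cos(a),xy[1]+r*np.sin(a),0*a+z] for z in(H,H-hc)])
        q=cv2.projectPoints(p,cv2.Rodrigues(R)[0],t,P[c]['camera_matrix'],P[c]['distortion'])[0].astype(np.float32)
        m=cv2.moments(cv2.convexHull(q)); return np.array([m['m10'],m['m01']])/m['m00'],m['m00']
    x0=back(c,[b[1]],H,s)[0,:2]
    f=least_squares(lambda x:cen(x)[0]-[u.mean(),v.mean()],x0,diff_step=1e-3)
    return f.x.round(4),'area',len(u),'model',round(cen(f.x)[1])
E
python3 - <<'E'
from h import *
s=robot.get_state(); im=robot.read_camera('wrist')
top=cv2.imread('pics/top1.png')[:,:,::-1]; sc=cv2.imread('pics/scene1.png')[:,:,::-1]
for hc in(.018,.025):
    print(hc,'W',capfit('wrist',im,(304,200),.12,.019,hc,s),'T',capfit('top',top,(378,150),.12,.019,hc),'S',capfit('scene',sc,(322,243),.12,.019,hc))
    print('M',capfit('wrist',im,(517,130),.1,.0145,hc,s),capfit('top',top,(261,149),.1,.0145,hc),capfit('scene',sc,(379,196),.1,.0145,hc))
    print('S',capfit('top',top,(260,250),.08,.0105,hc),capfit('scene',sc,(313,174),.08,.0105,hc))
go(.622,-.11,.236)
E
```

```text
0.018 W (array([ 0.6203, -0.1103]), 'area', 1196, 'model', 1306) T (array([ 0.6232, -0.1102]), 'area', 344, 'model', 375) S (array([ 0.6261, -0.1138]), 'area', 306, 'model', 318)
M (array([0.6247, 0.1105]), 'area', 725, 'model', 1008) (array([0.6262, 0.1081]), 'area', 195, 'model', 214) (array([0.6276, 0.1066]), 'area', 143, 'model', 153)
S (array([0.4348, 0.107 ]), 'area', 94, 'model', 109) (array([0.4356, 0.1073]), 'area', 54, 'model', 80)
0.025 W (array([ 0.6209, -0.1105]), 'area', 1196, 'model', 1352) T (array([ 0.6238, -0.1107]), 'area', 344, 'model', 391) S (array([ 0.6241, -0.111 ]), 'area', 306, 'model', 361)
M (array([0.6255, 0.1124]), 'area', 725, 'model', 1123) (array([0.6269, 0.1085]), 'area', 195, 'model', 226) (array([0.6257, 0.1103]), 'area', 143, 'model', 181)
S (array([0.4347, 0.1073]), 'area', 94, 'model', 113) (array([0.4328, 0.1109]), 'area', 54, 'model', 97)
t 1.8 pos [ 0.6184 -0.1043  0.235 ] yaw 69.7 shift mm [-4.1  5.3 -1. ] turn 0 j [-0.36  0.29  1.44 -0.    1.41 -1.57] F [-0.   0.9  0. ] w 0.0919
```

send_rows --steps "0 -0.002 0.003 0.010 0;0 -0.004 0.006 0.035 0;0 -0.004 0.006 0.065 0;0 -0.004 0.006 0.095 0;0 -0.004 0.006 0.125 0;0 -0.004 0.006 0.150 0;0 -0.004 0.006 0.167 0;0 -0.004 0.006 0.174 0"

```text
clock: 2.6
tool_pos: [0.6198, -0.1039, 0.0603]
tool_rot: [-0.002, 0.819, 0.574, -0.001]
contact_force: [0.4, -0.1, 0.4]
grip_width: 0.0922
```

send_rows --steps "0.1 0 0 0 0;0.2 0 0 0 0;0.25 0 0 0 0;0.3 0 0 0 0;0.4 0 0 0 0;0.5 0 0 0 0;0.6 0 0 0 0;0.6 0 0 0 0"

```text
clock: 3.4
tool_pos: [0.622, -0.1062, 0.0635]
tool_rot: [0.001, 0.819, 0.573, 0.0]
contact_force: [-2.0, -4.5, 6.5]
grip_width: 0.0534
```

```bash
python3 -c "
from h import *
go(.5935,-.28,.13)"
```

```text
t 3.4 pos [ 0.622  -0.1062  0.0635] yaw 70.0 shift mm [-173.1   32.8  -66.3] turn 0 j [-0.36  0.48  1.56 -0.    1.1  -1.58] F [-2.  -4.5  6.5] w 0.0534
```

send_rows --steps "0.6 0 0 -0.003 0;0.6 0 0 -0.010 0;0.6 0 0 -0.020 0;0.6 0 0 -0.032 0;0.6 0 0 -0.045 0;0.6 0 0 -0.056 0;0.6 0 0 -0.065 0;0.6 0 0 -0.070 0"

```text
clock: 4.2
tool_pos: [0.6221, -0.1056, 0.1342]
tool_rot: [0.001, 0.819, 0.573, 0.001]
contact_force: [-0.9, -0.9, -3.4]
grip_width: 0.0536
```

send_rows --steps "0.6 -0.010 0.002 0 0;0.6 -0.030 0.005 0 0;0.6 -0.058 0.010 0 0;0.6 -0.088 0.016 0 0;0.6 -0.118 0.021 0 0;0.6 -0.146 0.026 0 0;0.6 -0.166 0.029 0 0;0.6 -0.174 0.031 0 0"

```text
clock: 5.0
tool_pos: [0.5901, -0.2816, 0.132]
tool_rot: [-0.0, 0.82, 0.572, -0.0]
contact_force: [-0.1, 0.8, -2.7]
grip_width: 0.0539
```

send_rows --steps "0.6 0 0 0 0;0.6 0 0 0 0;0.6 0 0 0.003 0;0.6 0 0 0.010 0;0.6 0 0 0.018 0;0.6 0 0 0.025 0;0.6 0 0 0.030 0;0.6 0 0 0.030 0"

```text
clock: 5.8
tool_pos: [0.5903, -0.279, 0.1012]
tool_rot: [-0.001, 0.819, 0.573, -0.0]
contact_force: [-0.2, 0.3, -2.8]
grip_width: 0.0533
```

Run:
```python
from h import *
go(.5935,-.28,.075)
s=robot.get_state(); w=robot.read_camera('wrist'); t=robot.read_camera('top')
save('w2.png',w)
cv2.imwrite('pics/wt2.png',np.hstack([w[60:320,160:460],cv2.resize(t[130:260,380:530],(300,260))])[:,:,::-1])
go(.5935,-.28,.075)
print(capfit('wrist',w,(310,205),.163,.019,.02,s,40),capfit('top',t,(455,170),.163,.019,.02,None,40))
```

```text
t 5.8 pos [ 0.5903 -0.279   0.1012] yaw 70.0 shift mm [ 0.1  3.4 26.2] turn 0 j [-0.63  0.48  1.47 -0.    1.19 -1.85] F [-0.2  0.3 -2.8] w 0.0533
t 5.9 pos [ 0.591  -0.2795  0.1025] yaw 70.0 shift mm [ 0.4  2.5 27.5] turn 0 j [-0.63  0.48  1.47  0.    1.19 -1.85] F [-0.   0.3 -2.7] w 0.0539
(array([ 0.5734, -0.2725]), 'area', 3271, 'model', 9873) (array([ 0.6047, -0.2688]), 'area', 33, 'model', 459)
```

View pics/wt2.png

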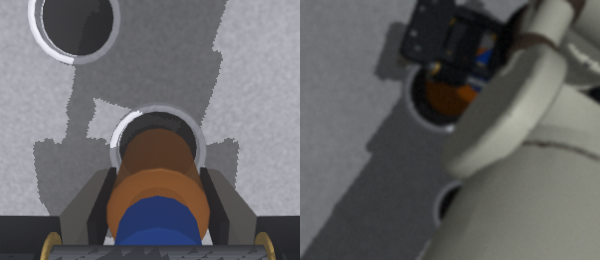

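The bottle hangs over the large dish, with the rim's left and right edges evenly spaced about it (full-frame x≈270..365, rim top at about (317,164)). I'll check the fore-aft offset from the rim's top edge.

Run:
```python
from h import *
s=dict(tool_pos=np.array([.591,-.2793,.102]),tool_rot=np.array([0,.8192,.5736,0]))
yt=np.array([.9397,-.342]); xt=np.array([.342,.9397])
for uv in[(317,164),(270,205),(366,205)]:
    p=back('wrist',[uv],.018,s)[0,:2]-s['tool_pos'][:2]; print(uv,'tool xy mm',(p@xt*1e3).round(1),(p@yt*1e3).round(1))
```

```text
(317, 164) tool xy mm -0.3 -40.9
(270, 205) tool xy mm -40.4 -5.9
(366, 205) tool xy mm 41.3 -5.8
```

send_rows --steps "0.6 0 0 0.003 0;0.6 0 0 0.008 0;0.6 0 0 0.014 0;0.6 0 0 0.020 0;0.6 0 0 0.025 0;0.6 0 0 0.028 0;0.6 0 0 0.030 0;0.6 0 0 0.030 0"

```text
clock: 6.7
tool_pos: [0.5909, -0.2794, 0.0723]
tool_rot: [-0.0, 0.819, 0.573, -0.0]
contact_force: [-0.4, -0.2, -1.9]
grip_width: 0.0536
```

send_rows --steps "0.6 0 0 0.0005 0;0.6 0 0 0.001 0;0.6 0 0 0.0015 0;0.6 0 0 0.002 0;0.6 0 0 0.0025 0;0.6 0 0 0.003 0;0.6 0 0 0.003 0;0.6 0 0 0.003 0"

```text
clock: 7.5
tool_pos: [0.591, -0.2795, 0.0696]
tool_rot: [0.0, 0.819, 0.573, -0.0]
contact_force: [0.4, -0.0, -2.7]
grip_width: 0.0537
```

send_rows --steps "0.6 0 0 0.0003 0;0.6 0 0 0.0006 0;0.6 0 0 0.0009 0;0.6 0 0 0.0012 0;0.6 0 0 0.0015 0;0.6 0 0 0.0015 0;0.6 0 0 0.0015 0;0.6 0 0 0.0015 0"

```text
clock: 8.3
tool_pos: [0.5912, -0.2795, 0.0696]
tool_rot: [0.0, 0.819, 0.573, -0.0]
contact_force: [-3.8, 2.3, 8.0]
grip_width: 0.0537
```

Seated: the vertical force went from -2.7 to +8 N. Releasing and lifting clear.

send_rows --steps "0.38 0 0 -0.0005 0;0.34 0 0 -0.0005 0;0.28 0 0 -0.0005 0;0.2 0 0 -0.0005 0;0.1 0 0 -0.0005 0;0 0 0 -0.0005 0;0 0 0 -0.0005 0;0 0 0 -0.0005 0"

```text
clock: 9.1
tool_pos: [0.591, -0.2795, 0.0686]
tool_rot: [-0.0, 0.819, 0.573, -0.0]
contact_force: [-0.6, 0.1, -1.3]
grip_width: 0.0923
```

send_rows --steps "0 0 0 -0.008 0;0 0 0 -0.025 0;0 0 0 -0.050 0;0 0 0 -0.080 0;0 0 0 -0.110 0;0 0 0 -0.140 0;0 0 0 -0.160 0;0 0 0 -0.167 0"

```text
clock: 9.9
tool_pos: [0.5924, -0.2804, 0.2407]
tool_rot: [0.003, 0.819, 0.573, 0.001]
contact_force: [-0.6, 0.6, -0.8]
grip_width: 0.0919
```

Run:
```python
from h import *
s=robot.get_state(); w=robot.read_camera('wrist'); save('w3.png',w)
for q in(40,60): print(capfit('wrist',w,(310,205),.126,.019,.02,s,q))
go(.626,.109,.236,41)
```

```text
(array([ 0.5909, -0.2793]), 'area', 1213, 'model', 1330)
(array([ 0.5909, -0.2793]), 'area', 1213, 'model', 1330)
t 9.95 pos [ 0.5922 -0.2803  0.2401] yaw 70.0 shift mm [ 377.3 -101.7    2.8] turn 29.0 j [-0.63  0.36  1.35 -0.    1.43 -1.85] F [-0.4  0.3  1.5] w 0.0921
```

View pics/w3.png

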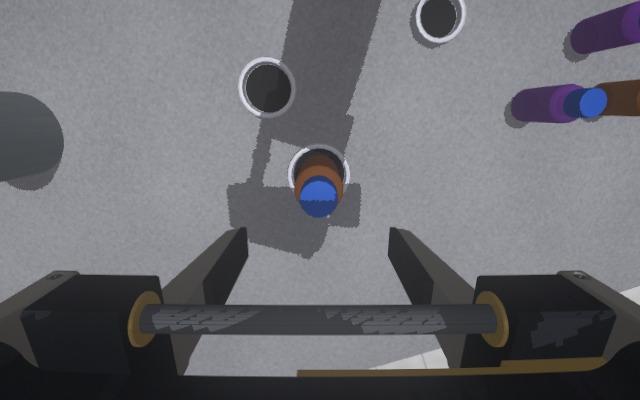

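The large bottle stands upright inside the large dish, with its cap at (318,197) and the rim evenly around it. The fit puts it at (0.591,-0.279), against a dish centre of (0.5935,-0.280). On to the medium bottle.

send_rows --steps "0.1 0.010 -0.003 0 0;0.2 0.035 -0.009 0 0;0.3 0.065 -0.018 0 0;0.3 0.100 -0.027 0 0;0.3 0.135 -0.036 0 0;0.3 0.170 -0.046 0 0;0.3 0.200 -0.054 0 0;0.3 0.230 -0.062 0 0"

```text
clock: 10.75
tool_pos: [0.6104, -0.0397, 0.2336]
tool_rot: [-0.001, 0.819, 0.574, -0.001]
contact_force: [0.3, 0.6, 0.2]
grip_width: 0.0641
```

send_rows --steps "0.3 0.030 -0.008 0 6;0.3 0.060 -0.016 0 12;0.3 0.090 -0.024 0 18;0.3 0.115 -0.031 0 24;0.3 0.135 -0.036 0 29;0.3 0.147 -0.040 0 29;0.3 0.147 -0.040 0 29;0.3 0.147 -0.040 0 29"

```text
clock: 11.55
tool_pos: [0.6239, 0.1093, 0.2348]
tool_rot: [-0.0, 0.937, 0.351, -0.001]
contact_force: [0.0, -0.1, 0.1]
grip_width: 0.0644
```

Run:
```python
from h import *
robot.read_camera('wrist');robot.read_camera('wrist')
s=robot.get_state(); w=robot.read_camera('wrist'); save('w4.png',w)
for q in(40,60): print(capfit('wrist',w,(310,205),.1,.0145,.02,s,q))
for a,ce in blobs(capmask(w),60): print(ce.round(0),back('wrist',[ce],.095,s)[0,:2].round(3))
go(.626,.109,.053,41)
```

```text
(array([0.6238, 0.1077]), 'area', 630, 'model', 700)
(array([0.6238, 0.1077]), 'area', 630, 'model', 700)
[173.  71.] [0.442 0.111]
[352. 102.] [0.589 0.2  ]
[248. 149.] [0.54  0.098]
[317. 194.] [0.623 0.108]
[236. 238.] [0.589 0.013]
t 11.7 pos [0.6244 0.1086 0.2355] yaw 40.9 shift mm [  1.6   0.8 182.5] turn -0.1 j [-0.02  0.31  1.42 -0.    1.41 -0.73] F [-1.1  0.2 -0.3] w 0.0644
```

View pics/w4.png

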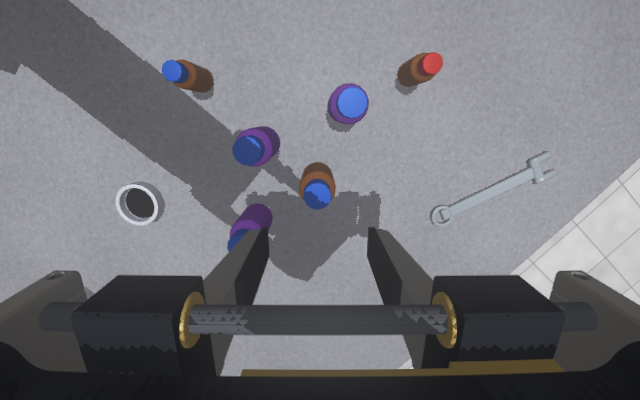

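The medium amber bottle (cap at (317,194)) is centred. The nearest purple bottles, at (248,149) and (236,238), clear the fingers by my geometry. Descending.

send_rows --steps "0.3 0 0 0.008 0;0.3 0 0 0.028 0;0.3 0 0 0.056 0;0.3 0 0 0.088 0;0.3 0 0 0.120 0;0.3 0 0 0.148 0;0.3 0 0 0.170 0;0.3 0 0 0.182 0"

```text
clock: 12.5
tool_pos: [0.6226, 0.1091, 0.0506]
tool_rot: [-0.001, 0.937, 0.35, -0.002]
contact_force: [-0.4, 0.1, -1.0]
grip_width: 0.0644
```

send_rows --steps "0.3 0 0 0 0;0.35 0 0 0 0;0.4 0 0 0 0;0.45 0 0 0 0;0.5 0 0 0 0;0.6 0 0 0 0;0.7 0 0 0 0;0.7 0 0 0 0"

```text
clock: 13.3
tool_pos: [0.6246, 0.1095, 0.0542]
tool_rot: [0.0, 0.937, 0.35, 0.0]
contact_force: [-2.0, -1.5, 5.9]
grip_width: 0.0413
```

send_rows --steps "0.7 0 0 -0.003 0;0.7 0 0 -0.012 0;0.7 0 0 -0.028 0;0.7 0 0 -0.050 0;0.7 0 0 -0.078 0;0.7 0 0 -0.106 0;0.7 0 0 -0.130 0;0.7 0 0 -0.140 0"

```text
clock: 14.1
tool_pos: [0.6261, 0.1098, 0.1981]
tool_rot: [0.001, 0.937, 0.35, 0.003]
contact_force: [0.2, 0.3, -2.2]
grip_width: 0.0417
```

```bash
python3 -c "
from h import *
go(.4685,-.3025,.193,100)"
```

```text
t 14.1 pos [0.6261 0.1098 0.1981] yaw 41.0 shift mm [-389.3  208.     4. ] turn -59.0 j [-0.02  0.34  1.46  0.    1.34 -0.73] F [ 0.2  0.3 -2.2] w 0.0417
```

send_rows --steps "0.7 -0.008 0.004 0 0;0.7 -0.030 0.016 0 0;0.7 -0.062 0.033 0 0;0.7 -0.098 0.052 0 0;0.7 -0.134 0.071 0 0;0.7 -0.170 0.091 0 0;0.7 -0.205 0.109 0 0;0.7 -0.240 0.128 0 0"

```text
clock: 14.9
tool_pos: [0.5249, -0.1456, 0.1918]
tool_rot: [-0.001, 0.937, 0.35, -0.001]
contact_force: [0.4, -0.2, -1.5]
grip_width: 0.0413
```

send_rows --steps "0.7 -0.032 0.017 0 -5;0.7 -0.060 0.032 0 -12;0.7 -0.085 0.046 0 -20;0.7 -0.107 0.058 0 -28;0.7 -0.125 0.067 0 -36;0.7 -0.138 0.074 0 -44;0.7 -0.146 0.078 0 -52;0.7 -0.148 0.079 0 -59"

```text
clock: 15.7
tool_pos: [0.4653, -0.3016, 0.1917]
tool_rot: [-0.002, 0.642, 0.767, -0.0]
contact_force: [-0.3, 0.1, -1.5]
grip_width: 0.0417
```

send_rows --steps "0.7 0 0 0.005 0;0.7 0 0 0.020 0;0.7 0 0 0.040 0;0.7 0 0 0.060 0;0.7 0 0 0.078 0;0.7 0 0 0.090 0;0.7 0 0 0.095 0;0.7 0 0 0.095 0"

```text
clock: 16.5
tool_pos: [0.4666, -0.3004, 0.0975]
tool_rot: [-0.001, 0.643, 0.766, 0.0]
contact_force: [-0.3, 0.2, -1.5]
grip_width: 0.0414
```

Run:
```python
from h import *
go(.4685,-.3025,.066,100)
w=robot.read_camera('wrist'); cv2.imwrite('pics/w5.png',w[60:320,120:520,::-1])
go(.4685,-.3025,.066,100)
```

```text
t 16.5 pos [ 0.4666 -0.3004  0.0975] yaw 99.9 shift mm [-2.4  1.5 31.5] turn -0.1 j [-0.79  0.26  1.77 -0.    1.11 -2.53] F [-0.3  0.2 -1.5] w 0.0414
t 16.55 pos [ 0.4671 -0.301   0.0985] yaw 99.9 shift mm [-1.7  1.1 32.5] turn -0.1 j [-0.79  0.26  1.77  0.    1.11 -2.53] F [-0.2 -1.  -2.4] w 0.0416
```

View pics/w5.png

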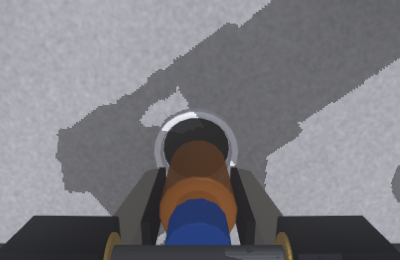

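The medium bottle hangs over the medium dish. The rim's outer edge runs from (274,213) to (359,213), with its top at (316,168) in the full frame.

Run:
```python
from h import *
a=np.radians(100)
s=dict(tool_pos=np.array([.467,-.301,.0985]),tool_rot=np.array([0,np.cos(a/2),np.sin(a/2),0]))
xt=np.array([np.cos(a),np.sin(a)]); yt=np.array([np.sin(a),-np.cos(a)])
for uv in[(316,168),(274,213),(359,213)]:
    p=back('wrist',[uv],.018,s)[0,:2]-s['tool_pos'][:2]; print(uv,'tool xy mm',(p@xt*1e3).round(1),(p@yt*1e3).round(1))
```

```text
(316, 168) tool xy mm -1.0 -38.1
(274, 213) tool xy mm -36.6 0.3
(359, 213) tool xy mm 35.2 0.4
```

send_rows --steps "0.7 -0.001 0 0.003 0;0.7 -0.001 0 0.009 0;0.7 -0.001 0 0.016 0;0.7 -0.001 0 0.023 0;0.7 -0.001 0 0.029 0;0.7 -0.001 0 0.033 0;0.7 -0.001 0 0.035 0;0.7 -0.001 0 0.035 0"

```text
clock: 17.35
tool_pos: [0.4671, -0.3019, 0.0633]
tool_rot: [-0.0, 0.643, 0.766, 0.0]
contact_force: [0.7, 0.4, -0.5]
grip_width: 0.0415
```

send_rows --steps "0.7 0 0 0.0005 0;0.7 0 0 0.001 0;0.7 0 0 0.0015 0;0.7 0 0 0.002 0;0.7 0 0 0.0025 0;0.7 0 0 0.003 0;0.7 0 0 0.003 0;0.7 0 0 0.003 0"

```text
clock: 18.15
tool_pos: [0.4672, -0.302, 0.0606]
tool_rot: [-0.0, 0.643, 0.766, -0.0]
contact_force: [0.2, 0.2, -2.4]
grip_width: 0.0415
```

send_rows --steps "0.7 0 0 0.0003 0;0.7 0 0 0.0006 0;0.7 0 0 0.0009 0;0.7 0 0 0.0012 0;0.7 0 0 0.0012 0;0.7 0 0 0.0012 0;0.7 0 0 0.0012 0;0.7 0 0 0.0012 0"

```text
clock: 18.95
tool_pos: [0.4673, -0.3021, 0.0602]
tool_rot: [-0.0, 0.643, 0.766, -0.0]
contact_force: [-2.5, 2.4, 6.2]
grip_width: 0.0413
```

Seated (+6 N). Releasing and lifting.

send_rows --steps "0.52 0 0 -0.0005 0;0.48 0 0 -0.0005 0;0.42 0 0 -0.0005 0;0.35 0 0 -0.0005 0;0.25 0 0 -0.0005 0;0.2 0 0 -0.0005 0;0.2 0 0 -0.0005 0;0.2 0 0 -0.0005 0"

```text
clock: 19.75
tool_pos: [0.4673, -0.302, 0.0599]
tool_rot: [0.0, 0.643, 0.766, 0.0]
contact_force: [0.7, 0.1, -0.2]
grip_width: 0.0738
```

send_rows --steps "0.2 0 0 -0.008 0;0.2 0 0 -0.025 0;0.2 0 0 -0.050 0;0.2 0 0 -0.080 0;0.2 0 0 -0.110 0;0.2 0 0 -0.140 0;0.2 0 0 -0.165 0;0.2 0 0 -0.175 0"

```text
clock: 20.55
tool_pos: [0.4683, -0.303, 0.2386]
tool_rot: [0.003, 0.643, 0.766, -0.0]
contact_force: [0.5, -0.7, -0.4]
grip_width: 0.0732
```

Run:
```python
from h import *
s=robot.get_state(); w=robot.read_camera('wrist'); save('w6.png',w)
print(capfit('wrist',w,(310,205),.106,.0145,.02,s,40))
go(.4348,.107,.235,70)
```

```text
(array([ 0.4682, -0.3014]), 'area', 638, 'model', 714)
t 20.6 pos [ 0.4684 -0.3031  0.2388] yaw 100.0 shift mm [409.8  37.8   1.9] turn 30.0 j [-0.79  0.11  1.65 -0.    1.38 -2.54] F [0.  0.6 0.7] w 0.0734
```

View pics/w6.png

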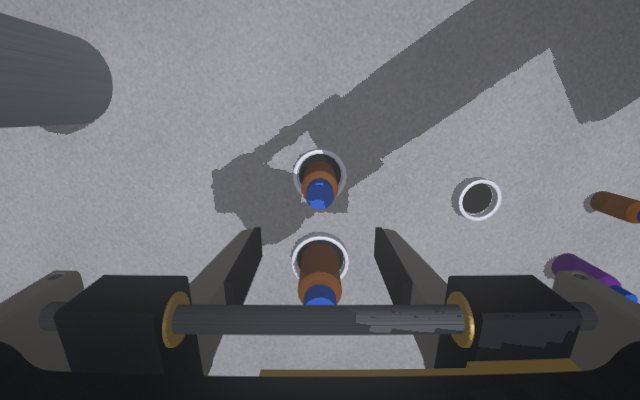

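The medium bottle stands upright in its dish with its cap at (319,193), and the large one still stands in its dish at (320,265). On to the small one.

send_rows --steps "0.2 0.010 0.001 0 0;0.2 0.035 0.003 0 0;0.3 0.068 0.006 0 0;0.3 0.104 0.010 0 0;0.3 0.140 0.013 0 0;0.3 0.176 0.016 0 0;0.3 0.212 0.020 0 0;0.3 0.248 0.023 0 0"

```text
clock: 21.4
tool_pos: [0.4453, -0.0514, 0.2327]
tool_rot: [-0.002, 0.643, 0.766, -0.0]
contact_force: [0.4, -0.0, 0.2]
grip_width: 0.0642
```

send_rows --steps "0.3 0.035 0.003 0 5;0.3 0.068 0.006 0 11;0.3 0.098 0.009 0 17;0.3 0.125 0.012 0 23;0.3 0.147 0.014 0 29;0.3 0.160 0.015 0 30;0.3 0.162 0.015 0 30;0.3 0.162 0.015 0 30"

```text
clock: 22.2
tool_pos: [0.4327, 0.1086, 0.2335]
tool_rot: [-0.001, 0.819, 0.574, -0.001]
contact_force: [0.1, 0.1, -0.6]
grip_width: 0.064
```

Run:
```python
from h import *
robot.read_camera('wrist');robot.read_camera('wrist')
s=robot.get_state(); w=robot.read_camera('wrist'); cv2.imwrite('pics/w7.png',w[40:340,120:520,::-1])
for hc in(.013,.02): print(capfit('wrist',w,(318,190),.08,.0105,hc,s,40))
go(.4348,.107,.041,70)
```

```text
(array([0.4323, 0.1067]), 'area', 274, 'model', 325)
(array([0.4329, 0.1065]), 'area', 274, 'model', 346)
t 22.35 pos [0.4335 0.1078 0.2344] yaw 69.9 shift mm [ -0.2   1.6 193.4] turn -0.1 j [-0.03 -0.18  1.94 -0.    1.39 -1.25] F [ 1.2  0.4 -0.7] w 0.0645
```

View pics/w7.png

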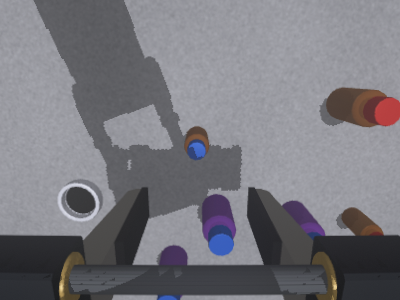

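The small amber bottle (cap at full-frame (317,190)) is centred between the fingers. Descending.

send_rows --steps "0.3 0 0 0.008 0;0.3 0 0 0.030 0;0.3 0 0 0.060 0;0.3 0 0 0.094 0;0.3 0 0 0.128 0;0.3 0 0 0.158 0;0.3 0 0 0.182 0;0.3 0 0 0.194 0"

```text
clock: 23.15
tool_pos: [0.4318, 0.108, 0.0383]
tool_rot: [-0.001, 0.82, 0.573, -0.002]
contact_force: [-0.8, 0.4, -0.5]
grip_width: 0.0648
```

send_rows --steps "0.35 0 0 0 0;0.4 0 0 0 0;0.5 0 0 0 0;0.55 0 0 0 0;0.6 0 0 0 0;0.65 0 0 0 0;0.8 0 0 0 0;0.8 0 0 0 0"

```text
clock: 23.95
tool_pos: [0.434, 0.1083, 0.0412]
tool_rot: [0.0, 0.819, 0.573, 0.0]
contact_force: [-0.8, -1.7, 3.7]
grip_width: 0.0291
```

send_rows --steps "0.8 0 0 -0.003 0;0.8 0 0 -0.010 0;0.8 0 0 -0.022 0;0.8 0 0 -0.036 0;0.8 0 0 -0.050 0;0.8 0 0 -0.061 0;0.8 0 0 -0.068 0;0.8 0 0 -0.070 0"

```text
clock: 24.75
tool_pos: [0.4344, 0.1084, 0.112]
tool_rot: [0.001, 0.819, 0.573, 0.001]
contact_force: [-0.3, 0.3, -0.5]
grip_width: 0.0295
```

```bash
python3 -c "
from h import *
go(.4625,-.081,.111,70)"
```

```text
t 24.75 pos [0.4344 0.1084 0.112 ] yaw 70.0 shift mm [-168.3   91.3    1. ] turn -0.0 j [-0.03 -0.04  2.06  0.    1.11 -1.25] F [-0.3  0.3 -0.5] w 0.0295
```

send_rows --steps "0.8 -0.010 0.005 0 0;0.8 -0.030 0.016 0 0;0.8 -0.058 0.031 0 0;0.8 -0.088 0.048 0 0;0.8 -0.118 0.064 0 0;0.8 -0.144 0.078 0 0;0.8 -0.162 0.088 0 0;0.8 -0.168 0.091 0 0"

```text
clock: 25.55
tool_pos: [0.4614, -0.0829, 0.1104]
tool_rot: [-0.0, 0.82, 0.572, -0.0]
contact_force: [0.2, 0.3, -0.6]
grip_width: 0.0295
```

send_rows --steps "0.8 0 0 0 0;0.8 0 0 0 0;0.8 0 0 0.003 0;0.8 0 0 0.010 0;0.8 0 0 0.018 0;0.8 0 0 0.025 0;0.8 0 0 0.030 0;0.8 0 0 0.030 0"

```text
clock: 26.35
tool_pos: [0.4609, -0.0802, 0.0798]
tool_rot: [-0.001, 0.819, 0.573, -0.001]
contact_force: [0.5, -0.2, -1.4]
grip_width: 0.0295
```

Run:
```python
from h import *
go(.4625,-.081,.047,70)
w=robot.read_camera('wrist'); cv2.imwrite('pics/w8.png',w[60:320,120:520,::-1])
go(.4625,-.081,.047,70)
```

```text
t 26.35 pos [ 0.4609 -0.0802  0.0798] yaw 70.0 shift mm [-0.2  1.8 32.8] turn -0.0 j [-0.43  0.07  2.02  0.    1.04 -1.65] F [ 0.5 -0.2 -1.4] w 0.0295
t 26.4 pos [ 0.4614 -0.0804  0.0804] yaw 70.0 shift mm [-0.1  1.3 33.4] turn -0.0 j [-0.43  0.07  2.02 -0.    1.05 -1.65] F [-0.4 -0.7 -0.6] w 0.0294
```

View pics/w8.png

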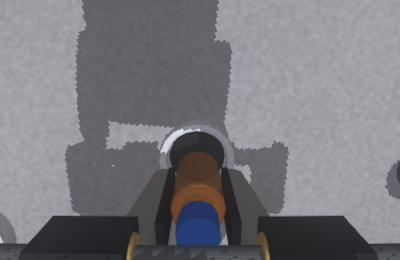

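The small bottle hangs over the small dish, rim from x≈278 to 355 with its top at (316,182).

Run:
```python
from h import *
a=np.radians(70)
s=dict(tool_pos=np.array([.4613,-.0804,.0805]),tool_rot=np.array([0,np.cos(a/2),np.sin(a/2),0]))
xt=np.array([np.cos(a),np.sin(a)]); yt=np.array([np.sin(a),-np.cos(a)])
for uv in[(316,182),(278,218),(355,218)]:
    p=back('wrist',[uv],.018,s)[0,:2]-s['tool_pos'][:2]; print(uv,'tool xy mm',(p@xt*1e3).round(1),(p@yt*1e3).round(1))
```

```text
(316, 182) tool xy mm -1.0 -30.7
(278, 218) tool xy mm -30.9 -2.0
(355, 218) tool xy mm 29.4 -1.9
```

send_rows --steps "0.8 -0.001 0 0.003 0;0.8 -0.001 0 0.008 0;0.8 -0.001 0 0.014 0;0.8 -0.001 0 0.020 0;0.8 -0.001 0 0.025 0;0.8 -0.001 0 0.028 0;0.8 -0.001 0 0.030 0;0.8 -0.001 0 0.030 0"

```text
clock: 27.2
tool_pos: [0.4612, -0.0815, 0.0506]
tool_rot: [-0.0, 0.819, 0.573, -0.0]
contact_force: [-0.0, 0.9, -1.4]
grip_width: 0.0294
```

send_rows --steps "0.8 0 0 0.0005 0;0.8 0 0 0.001 0;0.8 0 0 0.0015 0;0.8 0 0 0.002 0;0.8 0 0 0.0025 0;0.8 0 0 0.003 0;0.8 0 0 0.003 0;0.8 0 0 0.003 0"

```text
clock: 28.0
tool_pos: [0.4613, -0.0816, 0.0479]
tool_rot: [0.0, 0.819, 0.573, -0.0]
contact_force: [1.3, 0.3, -0.5]
grip_width: 0.0295
```

send_rows --steps "0.8 0 0 0.0003 0;0.8 0 0 0.0006 0;0.8 0 0 0.0009 0;0.8 0 0 0.0012 0;0.8 0 0 0.0012 0;0.8 0 0 0.0012 0;0.8 0 0 0.0012 0;0.8 0 0 0.0012 0"

```text
clock: 28.8
tool_pos: [0.4614, -0.0816, 0.0473]
tool_rot: [-0.0, 0.819, 0.573, -0.0]
contact_force: [-3.3, 0.3, 5.4]
grip_width: 0.0297
```

Seated (+5.4 N). Releasing and lifting, then a final look.

send_rows --steps "0.66 0 0 -0.0005 0;0.62 0 0 -0.0005 0;0.57 0 0 -0.0005 0;0.5 0 0 -0.0005 0;0.4 0 0 -0.0005 0;0.35 0 0 -0.0005 0;0.35 0 0 -0.0005 0;0.35 0 0 -0.0005 0"

```text
clock: 29.6
tool_pos: [0.4614, -0.0816, 0.0472]
tool_rot: [-0.0, 0.819, 0.573, 0.0]
contact_force: [0.3, -0.3, 0.3]
grip_width: 0.0595
```

send_rows --steps "0.35 0 0 -0.008 0;0.35 0 0 -0.025 0;0.35 0 0 -0.050 0;0.35 0 0 -0.080 0;0.35 0 0 -0.110 0;0.35 0 0 -0.140 0;0.35 0 0 -0.170 0;0.35 0 0 -0.190 0"

```text
clock: 30.4
tool_pos: [0.462, -0.0818, 0.2404]
tool_rot: [0.002, 0.819, 0.573, 0.001]
contact_force: [0.2, -0.5, 0.3]
grip_width: 0.0597
```

send_rows --steps "0.2 0 -0.010 -0.010 0;0 0 -0.030 -0.020 0;0 0 -0.050 -0.020 0;0 0 -0.065 -0.020 0;0 0 -0.070 -0.020 0;0 0 -0.070 -0.020 0;0 0 -0.070 -0.020 0;0 0 -0.070 -0.020 0"

```text
clock: 31.2
tool_pos: [0.396, -0.0578, 0.2573]
tool_rot: [0.0, 0.819, 0.573, 0.0]
contact_force: [-0.2, 0.8, 0.5]
grip_width: 0.0919
```

Run:
```python
from h import *
s=robot.get_state(); w=robot.read_camera('wrist'); c=robot.read_camera('scene'); save('w9.png',w)
cv2.imwrite('pics/s9.png',cv2.resize(c[90:370,150:470],(800,700))[:600,:,::-1])
for b in blobs(capmask(w),60): print(b[1].round(0))
for r,n in((.086,.0105),): print(capfit('wrist',w,(318,260),r,n,.015,s,40))
im=cv2.imread('pics/scene1.png')[:,:,::-1]
for q in (im,c): print([ce.round(1).tolist() for a,ce in blobs(masks(q)['red'],20)],[ce.round(1).tolist() for a,ce in blobs(masks(q)['purple'],60)])
print(s)
```

```text
[318. 240.]
[476. 253.]
[561. 259.]
[214. 370.]
(array([ 0.4607, -0.0815]), 'area', 211, 'model', 291)
[[362.5, 133.5]] [[385.1, 185.8], [345.4, 198.7], [344.6, 233.3]]
[[362.5, 133.6]] [[383.5, 189.4], [345.5, 198.3], [344.6, 233.4]]
{'clock': 31.2, 'joint_pos': array([-4.49190355e-01, -3.40947614e-01,  2.02120144e+00,  1.39278072e-06,
        1.46130289e+00, -1.67013176e+00]), 'joint_velocities': array([-0.00014519,  0.00217422,  0.00114991, -0.00045426,  0.00113934,
       -0.00073391]), 'joint_efforts': array([ 3.75677180e-02, -1.96485347e+01, -3.27669311e+01, -2.17836443e-02,
        7.99125968e-02,  4.10194298e-04]), 'tool_pos': array([ 0.39600109, -0.05779053,  0.25728048]), 'tool_rot': array([1.53325618e-05, 8.19378319e-01, 5.73253146e-01, 9.39292862e-06]), 'contact_force': array([-0.18838311,  0.78737982,  0.52354938]), 'torque': array([-0.00178201,  0.02873157, -0.00478856]), 'grip_width': 0.09186162933701085}
```

View pics/s9.png

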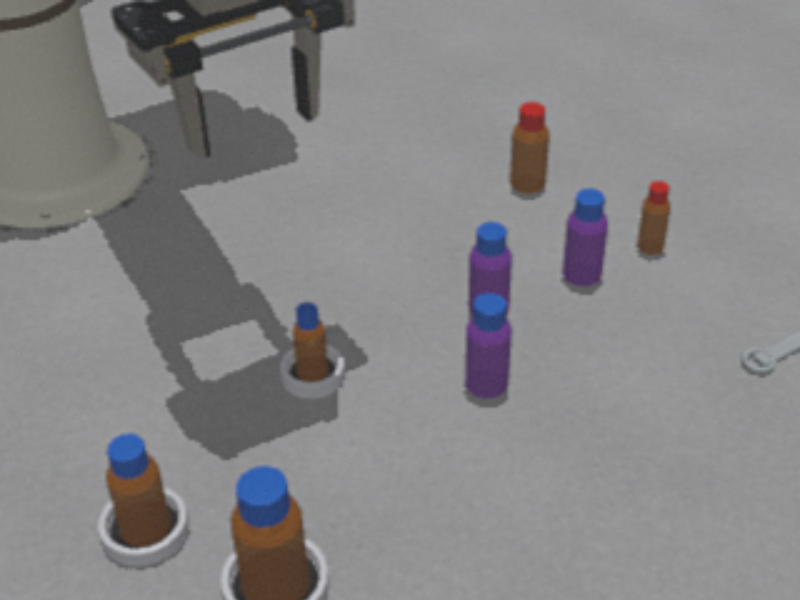

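View pics/w9.png

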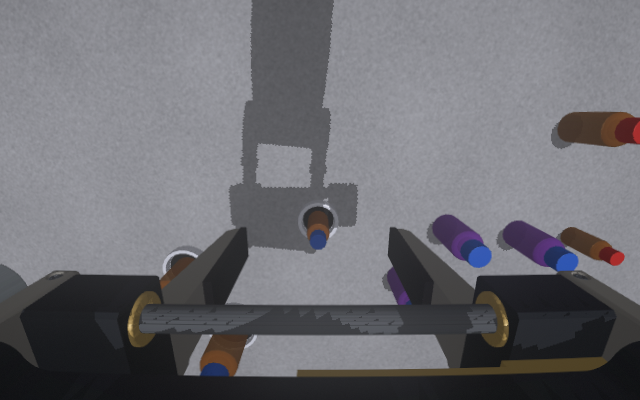

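Scene crop: all three blue-capped bottles stand upright in their own dishes, at (310,345) small, (140,495) medium and (265,535) large. The red-capped bottles and purple look-alikes are where they were. The wrist view shows the small bottle inside its rim at (318,225), with the gripper open and clear.

```bash
python3 -c "
from h import *
print(robot.hand_in())"
```

```text
the job is handed in; nothing more can be done
None
```

All three blue-capped bottles now stand upright in the dishes of their own size, placed in the order large, medium, small. I lowered each one slowly onto the dish floor until the wrist force showed light contact (about 5–8 N), then released it. I handed the job in at about 31 s with the gripper open and clear of everything.

- **Position:** measured after release, each bottle axis was within about 3 mm of its dish centre. The free clearance is 9 mm all round.
- **Bystanders:** the final scene picture shows both red-capped bottles and all three purple look-alikes standing where they were. The cap of the larger red bottle matched its starting pixel position to 0.1 px. The smaller red cap was too small for my colour filter in that view, so I judged it only by eye. One purple outline shifted by about 4 px because the medium bottle no longer hides part of it.
- **Disagreements:** the camera position estimates differed by 1–3 mm in places. One cap fit taken while the large bottle was in the gripper failed, because the cap was hidden, so I placed that bottle from the dish rim instead.

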